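# Pop the used filter cartridge and trap it

## Robot

A 6-joint arm with a two-finger parallel gripper is mounted at the origin on the work surface. World frame = base frame: x ahead of the robot, y to its left, z up, the work surface at z = 0. Lengths are in m, angles in rad, forces in N, time in s.
With the tool pointing down it reaches from about 0.3 to 0.775 m from the base axis. Payload 14.6 kg.
Tool frame: the origin (TCP) lies at the very end of the fingers, on their centre line; the grasp point (between the pads) lies 19 mm behind it; z points along the fingers, y is the direction in which the jaws open and shut (so a half turn about z gives the same grasp; the last joint's range is limited). The gripper opens to 94 mm and grips with 3 to 60 N. Pads are 16 mm wide; open, the fingers measure 119 mm over their backs; the gripper's body (75 mm by 177 mm) begins 78 mm behind the grasp point.
Start: joints at [-1.366, 0.3, 1.521, -0, 1.321, -0.067], TCP at [0.148, -0.53, 0.205] pointing down, gripper open.
Joint ranges: [-3.03, 3.03], [-0.79, 2.21], [0.23, 2.52], [-1.04, 4.18], [0, 3.07], [-2.55, 2.55]. Speed limits (rad/s): [2.22, 2.22, 2.57, 3.14, 3.14, 3.14].

## Interface

Orientations are given as [roll, pitch, yaw] about the fixed x, y, z axes, in that order (R = Rz(yaw) Ry(pitch) Rx(roll)).
In Python, from station import get_obs, vision, hand_in gives the robot as it stands.
- The arm moves only by the tool play_rows, never from a script. Its argument "moves" is a list of rows, each an object with "claw": the opening, from 0 (shut) to 1 (fully open); "linear": the shift along the tool's x, y, z in mm, a list of three; "turn": the turn, a rotation vector about the tool's x, y, z in rad, a list of three. In form: [{"claw": claw, "linear": [tx, ty, tz], "turn": [ax, ay, az]}, ...]. A call has 1 to 8 rows; each row is the pose to reach, as a shift and turn from the pose measured when the call began, along the tool's axes at that moment; what a row does not reach only later rows make up. A row lasts 1/8 s, in which the tool goes at most 62.5 mm and 10.7 degrees, less where a joint would pass 70% of its speed; a pose out of reach is approached as far as the arm can. A call with a gripper value outside its range is refused whole. The fingers move at their own pace and stop on an object; "force" is the grip in N (left out, the last holds). Time passes only in rows, so rows that repeat a pose let the fingers close. It gives the time, the measured TCP pose, the force and the opening at its end, in the units of the state.
- get_obs(): the state, without advancing time (a new reading comes with each control period).
- vision.camera(name): name is "scene" or "top" or "wrist"; returns the picture (384x512x3 uint8, blue, green, red); there is no depth.
- vision.camera_info(name): a dict with "camera_matrix" (3x3 intrinsics, pixels), "rvec" (rotation vector, rad) and "tvec" (3), from world to camera coordinates, as OpenCV has them; the wrist camera has in their place "mount" (4x4, takes a point from camera to tool coordinates, whose origin is the TCP and whose axes are the flange's). Camera axes: x right, y down, z forward; pixel columns grow to the right and rows downward; lengths in m; the calibration is good to about 2 mm. A picture is of the moment at which its call begins: read the wrist's pose just before it. camera_info takes no time and is no camera call.
- hand_in(): hands the job in, once; it reports no verdict.
The state is a dict: "time_s": time; "qpos": joint angles; "joint_vel": joint speeds; "tau": joint torques, N m; "ee_pos": TCP position; "eef_rot": TCP orientation; "force": force on the tool from outside, world axes, zero at the start; "moment": the same for the moment, N m; "grip_width": finger opening in m.
Only numpy, scipy, OpenCV 4.12 (cv2) and the standard library are available. Lean on these libraries where they do the work, as an engineer would, in place of code of your own. Each camera call takes 0.05 s, during which the arm holds its last target.

## Task

The used water-filter cartridge has to come out of its dock on the counter. Press the dock's release key all the way down with one finger so that the spring pops the cartridge out, and trap the cartridge with the other finger on the runway in front of its bay, before it slides off the end. Lift nothing and leave the other things where they stand; finish while still holding, with the key fully down and the cartridge at rest, flat on the runway, against your finger.

Things in the scene. Friction and masses are not known exactly. Their poses are not given: they have to be found in the camera images.
- dock: Low grey filter dock, fixed. Origin on the counter. Its runway is a level channel along its x axis, centred on y = 0: floor 12 mm above the counter, 44 mm wide inside, side walls 6 mm thick rising to z 22 mm (34 mm round the bay, x 32 to 102 mm). A black block, 56 mm high, closes the rear (x 102 to 128). Front end open, at x = -70 mm. The key is beside the runway on the -y side.
- trap_spot (a point): On the runway floor, mid-width, at x = -30, y = 0 in the dock's frame: free floor in front of the parked cartridge, 60 mm along the dock's +y from the key's centre. When the latch drops (key about 9 mm down) a hidden spring pusher shoots the cartridge along -x in a fraction of a second (60 mm stroke, 3.5 N falling to 1.5 N); a finger already standing here stops it, still pushed by the spring.
- key_top (a point): Centre of the top of the release key, a flat aluminium paddle 44 mm (dock's x) by 32 mm (y), at x = -30, y = -60 mm in the dock's frame. Its top is 32 mm above the counter when up, 20 mm when fully down, which is 8 mm above the runway floor, so two level fingertips can hold the key and stand in the runway together.
- key (a joint): Travel of the key straight down: 0 = up, 0.012 m = fully down. Sprung: 3 N to start, 6 N at the bottom, plus up to 6 N friction while latched; rises when let go. It carries the latch, a 9 mm stop in front of the parked cartridge that sinks into the floor with the key. Once the cartridge lies over the latch the key must stay down.
- cartridge: White plastic filter cartridge, a rounded block 44 mm (x, along the runway) by 40 mm (y) by 34 mm high, about 80 g, loose; its origin is the centre of its underside. Parked, its origin lies at x = +35 mm in the dock's frame, on the runway floor, its front face at x = +13 mm, held by the latch.
- runway_lip (a point): Middle of the front edge of the runway floor, x = -70 mm in the dock's frame, 12 mm above the counter. The cartridge is lost when its middle gets here.
- mug: White mug, 76 mm across, 85 mm high, with a handle, standing near the dock's +y side; origin at the centre of its foot. Leave it alone.
- tumbler: Glass tumbler, 66 mm across, 85 mm high, near the dock's -y side; origin at the centre of its foot. Leave it alone.
- salt: Small salt shaker, 40 mm across, 75 mm high, near the runway's front on the +y side; origin at the centre of its foot. Leave it alone.
- spoon: Steel spoon, 160 mm long, lying on the counter on the dock's -y side. Leave it alone.
- bowl: White bowl, 130 mm across, 55 mm high, off to the right; origin at the centre of its foot. Leave it alone.
- coffee: Amber coffee jar with a black cap, 80 mm across, 110 mm high, off to the left; origin at the centre of its foot. Leave it alone.
Mind the look-alikes: they are no part of the job. Several things have the shape of the cartridge; the one meant has the colours described above.

How it is judged:
By the outcome, as a careful person would: the job done as asked, in the order asked, and still so for the second after the job is handed in, while the arm keeps its last pose, push and grip.
It also fails if it takes over 30 s, if anything falls off the work surface, if the arm or the gripper's body presses on something with over 40 N, if the wrist force passes 120 N, or if a joint passes its speed limit or range.

## Working session

There is one attempt and no reset: what is moved stays moved. The work goes in short steps, Python scripts to look and compute and a tool call to move; the robot and the scene stay as the last step left them, time stands still between calls to the robot, and variables do not carry over. Pictures are saved under pics/ and viewed, and the job is handed in when it is done.

Besides the shell and the picture viewer there is one more tool, called after "Emit:" as a command line: name --argument value ..., lists and objects as JSON in quotes. play_rows: Moves the arm, as the interface text tells. Its arguments: {"type":"object","properties":{"moves":{"type":"array","items":{"type":"object","properties":{"claw":{"type":"number"},"linear":{"type":"array","items":{"type":"number"}},"turn":{"type":"array","items":{"type":"number"}}}}},"force":{"type":"number"}},"required":["moves"]}

```bash
ls; mkdir -p pics; python3 - <<'E'
from station import get_obs, vision
import cv2
o=get_obs();print(o)
for n in ["scene","top"]:
    im=vision.camera(n);cv2.imwrite(f"pics/{n}0.png",im);print(n,vision.camera_info(n))
print(vision.camera_info("wrist"))
E
```

```text
pics
{'time_s': 0.0, 'qpos': array([-1.36561719e+00,  3.00478418e-01,  1.52157735e+00, -3.71589223e-05,
        1.32072906e+00, -6.65835943e-02]), 'joint_vel': array([ 2.58472466e-03, -9.39338167e-04, -9.92086788e-05, -2.03325456e-03,
       -1.09485489e-03,  1.03283830e-03]), 'tau': array([-4.52463360e-05, -5.31810415e+01, -3.52743459e+01,  7.08816829e-02,
        2.42544775e-02, -1.19311371e-04]), 'ee_pos': array([ 0.14757772, -0.52955042,  0.20488391]), 'eef_rot': array([-3.14040073e+00, -4.34082146e-05,  2.71771920e-01]), 'force': array([ 0.24096541, -0.35872924,  0.12157895]), 'moment': array([-0.01434733,  0.00639628, -0.00256774]), 'grip_width': 0.09407652046177124}
scene {'camera_matrix': array([[368.41529723,   0.        , 252.75378008],
       [  0.        , 368.41529723, 190.75541277],
       [  0.        ,   0.        ,   1.        ]]), 'rvec': array([ 1.63372238,  1.9624864 , -0.78930704]), 'tvec': array([ 0.08150811, -0.33192201,  1.39468477])}
top {'camera_matrix': array([[426.36546032,   0.        , 253.29891876],
       [  0.        , 426.36546032, 190.96268275],
       [  0.        ,   0.        ,   1.        ]]), 'rvec': array([ 2.19320981, -2.18375451,  0.0794334 ]), 'tvec': array([0.00893422, 0.52543879, 1.53815954])}
{'camera_matrix': array([[279.43390211,   0.        , 253.46691924],
       [  0.        , 279.43390211, 192.70255674],
       [  0.        ,   0.        ,   1.        ]]), 'mount': array([[ 8.21863864e-04, -9.70959830e-01, -2.39241159e-01,
         6.93570604e-02],
       [ 9.99999527e-01,  9.22509194e-04, -3.08708986e-04,
        -2.69797888e-04],
       [ 5.20446194e-04, -2.39240792e-01,  9.70960129e-01,
        -1.78698067e-01],
       [ 0.00000000e+00,  0.00000000e+00,  0.00000000e+00,
         1.00000000e+00]])}
```

View pics/scene0.png

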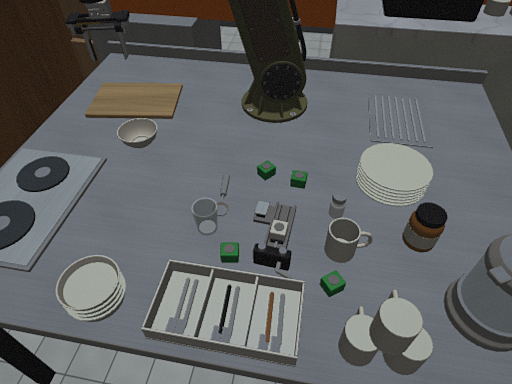

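View pics/top0.png

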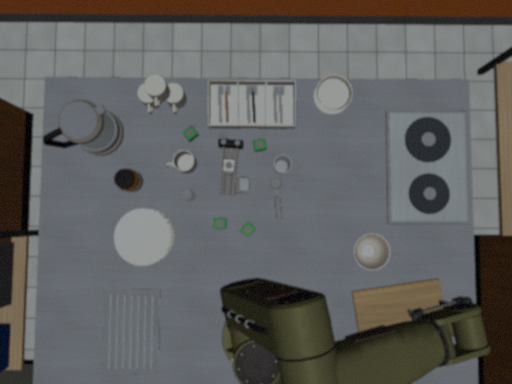

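The top view shows the dock at about (230,165), with the white cartridge in it. Four green look-alike blocks are at (190,133), (260,145), (220,223) and (248,229). I choose the white one at top (229,165), scene (279,230), and check it in close crops.

```bash
python3 - <<'E'
import cv2
a=cv2.imread("pics/top0.png")[125:215,165:300];b=cv2.imread("pics/scene0.png")[185:280,180:310]
cv2.imwrite("pics/c1.png",cv2.resize(a,None,fx=5.9,fy=5.9,interpolation=cv2.INTER_CUBIC))
cv2.imwrite("pics/c2.png",cv2.resize(b,None,fx=6,fy=6,interpolation=cv2.INTER_CUBIC))
E
```

```text
(no output)
```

View pics/c1.png

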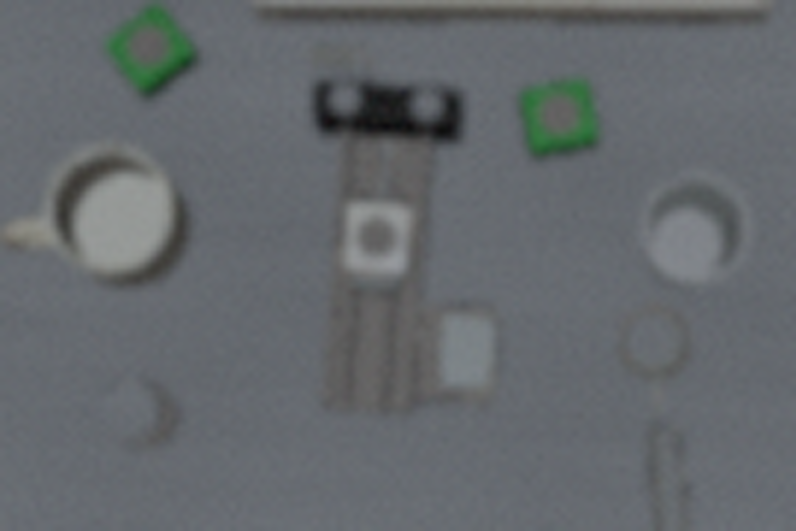

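View pics/c2.png

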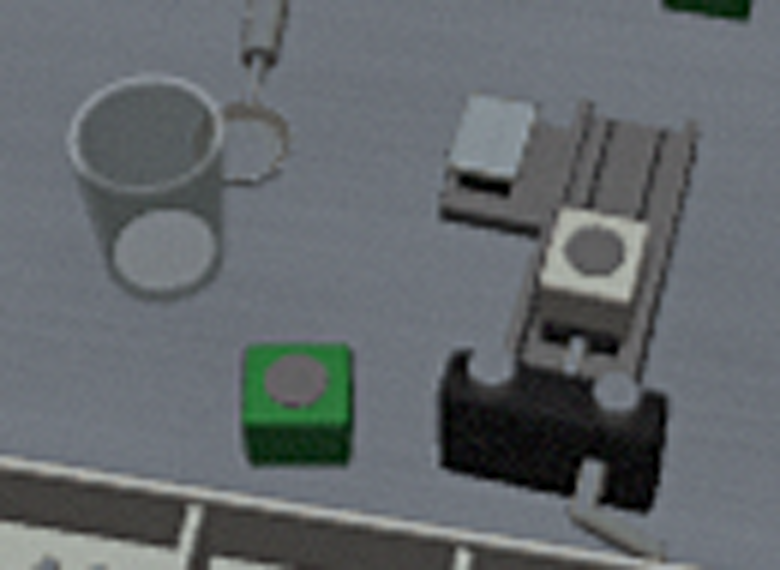

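The crops confirm it. The cartridge is white and sits in the dock in front of the black block at crop1 (377,238). The aluminium key is at (468,349), and the front of the runway faces the robot.

```bash
cat > h.py <<'E'
import numpy as np, cv2
from scipy.optimize import least_squares
from scipy.spatial.transform import Rotation as R
def ext(info,obs=None):
    if "mount" in info:
        T=np.eye(4);T[:3,:3]=R.from_euler('xyz',obs["eef_rot"]).as_matrix();T[:3,3]=obs["ee_pos"]
        M=np.linalg.inv(T@info["mount"]);return cv2.Rodrigues(M[:3,:3])[0],M[:3,3]
    return info["rvec"],info["tvec"]
def proj(P,K,rv,tv): return cv2.projectPoints(np.asarray(P,float),rv,tv,K,None)[0][:,0]
def d2w(P,p):
    c,s=np.cos(p[2]),np.sin(p[2]);P=np.asarray(P,float)
    return np.c_[p[0]+c*P[:,0]-s*P[:,1],p[1]+s*P[:,0]+c*P[:,1],P[:,2]]
def fit(views,x0):
    f=lambda p:np.concatenate([(proj(d2w(P,p),K,rv,tv)-px).ravel() for P,px,K,rv,tv in views])
    r=least_squares(f,x0,loss='soft_l1');return r.x,f(r.x).reshape(-1,2)
def move(obs,pos,yaw):
    Rt=R.from_euler('xyz',obs["eef_rot"]);Rd=R.from_euler('xyz',[np.pi,0,yaw])
    return Rt.inv().apply(np.array(pos)-obs["ee_pos"])*1000,(Rt.inv()*Rd).as_rotvec()
KEY=[(-8,-76,32),(-8,-44,32),(-52,-44,32),(-52,-76,32)]
E
python3 - <<'E'
from h import *
from station import get_obs,vision
P=np.array([(-8,-44,32),(-8,-76,32),(-52,-76,32),(-52,-44,32),(57,20,46),(57,-20,46),(13,-20,46),(13,20,46)])/1000
t=np.array([(443,310),(495,312),(493,388),(441,386),(345,203),(412,203),(410,272),(343,272)])/5.9+[165-.4,125-.4]
s=np.array([(524,180),(452,165),(472,95),(537,100),(628,303),(542,288),(560,208),(648,222)])/6+[180-.4,185-.4]
v=[]
for n,px in(("top",t),("scene",s)):
    i=vision.camera_info(n);v.append((P,px,i["camera_matrix"],*ext(i)))
p,r=fit(v,[.65,0,0]);print(p,np.round(r,1).tolist())
o=get_obs();c=d2w([[-.1,-.03,.2]],p)[0];print(c,move(o,c,p[2]))
c=d2w([[-.03,-.03,.2]],p)[0];print(c,move(o,c,p[2]))
E
```

```text
[ 0.58264628  0.10349982 -0.0606633 ] [[0.2, 0.7], [0.2, 0.9], [-0.3, 0.1], [-0.3, -0.1], [0.2, -0.7], [-0.1, 0.1], [-0.6, 0.5], [-0.3, -0.2], [-1.2, -0.0], [-0.9, 0.3], [-0.4, 0.0], [0.1, 1.2], [0.9, 0.2], [-0.5, -0.4], [0.1, -0.4], [0.8, 0.2]]
[0.48101145 0.07961761 0.2       ] (array([ 484.71927338, -497.35467394,    5.47701402]), array([-9.58542969e-04,  1.02016951e-04,  3.32443465e-01]))
[0.55088269 0.07537379 0.2       ] (array([ 550.88661459, -474.50992332,    5.45895285]), array([-9.58542969e-04,  1.02016951e-04,  3.32443465e-01]))
```

Emit:
play_rows --moves '[{"claw":0.505,"linear":[60,-52,0],"turn":[0,0,0.04]},{"claw":0.505,"linear":[120,-104,0],"turn":[0,0,0.08]},{"claw":0.505,"linear":[180,-155,0],"turn":[0,0,0.12]},{"claw":0.505,"linear":[240,-207,0],"turn":[0,0,0.16]},{"claw":0.505,"linear":[300,-258,0],"turn":[0,0,0.2]},{"claw":0.505,"linear":[360,-310,0],"turn":[0,0,0.24]},{"claw":0.505,"linear":[420,-362,0],"turn":[0,0,0.28]},{"claw":0.505,"linear":[480,-413,0],"turn":[0,0,0.33]}]'

```text
time_s: 1.1
ee_pos: [0.4256, -0.1118, 0.2054]
eef_rot: [-3.141, 0.0, -0.06]
force: [2.0, -1.0, -0.1]
grip_width: 0.0475
```

```bash
python3 - <<'E'
from h import *
from station import get_obs
o=get_obs();p=[0.58264628,0.10349982,-0.0606633]
print(o["time_s"],o["ee_pos"],o["grip_width"]);print(move(o,d2w([[-.03,-.03,.18]],p)[0],p[2]))
E
```

```text
1.1 [ 0.42564453 -0.11176121  0.20535293] 0.047492714902637914
(array([ 113.85326103, -194.25058718,   25.51508219]), array([-8.82538990e-04,  8.21044009e-05,  9.70848137e-04]))
```

Emit:
play_rows --moves '[{"claw":0.505,"linear":[30,-50,0],"turn":[0,0,0]},{"claw":0.505,"linear":[58,-100,5],"turn":[0,0,0]},{"claw":0.505,"linear":[88,-150,15],"turn":[0,0,0]},{"claw":0.505,"linear":[114,-194,25],"turn":[-0.001,0,0]},{"claw":0.505,"linear":[114,-194,25],"turn":[-0.001,0,0]},{"claw":0.505,"linear":[114,-194,25],"turn":[-0.001,0,0]}]'

```text
time_s: 1.85
ee_pos: [0.5506, 0.0747, 0.1803]
eef_rot: [3.141, 0.001, -0.06]
force: [0.4, -0.3, -0.5]
grip_width: 0.0478
```

```bash
python3 - <<'E'
from h import *
from station import get_obs,vision
o=get_obs();im=vision.camera("wrist");i=vision.camera_info("wrist")
cv2.imwrite("pics/w1.png",im)
p=[0.58264628,0.10349982,-0.0606633];print(o)
P=np.array(KEY+[(57,20,46),(57,-20,46),(13,-20,46),(13,20,46),(-70,-22,22),(-70,22,22),(-30,0,12)])/1000
q=proj(d2w(P,p),i["camera_matrix"],*ext(i,o));print(q.round(1).tolist())
S=cv2.resize(im[90:384,130:400],None,fx=2.2,fy=2.0)if 0 else im.copy()
c=cv2.resize(S,None,fx=1.55,fy=1.55)
for a in q: cv2.circle(c,tuple(np.int32(a*1.55)),2,(0,0,255),-1)
cv2.imwrite("pics/w1o.png",c)
E
```

```text
{'time_s': 1.85, 'qpos': array([ 6.90830951e-02,  3.34214271e-01,  1.53579445e+00, -2.52867312e-04,
        1.27242712e+00,  1.69951702e+00]), 'joint_vel': array([-2.02691383e-02, -2.14029857e-02,  4.38630564e-03,  2.95357146e-04,
        3.44136284e-05, -8.82111896e-04]), 'tau': array([ 1.45949688e+00, -5.31097233e+01, -3.49168468e+01,  5.11546049e-02,
       -9.63936048e-02,  4.88456350e-02]), 'ee_pos': array([0.55063746, 0.07472231, 0.18030211]), 'eef_rot': array([ 3.14124478e+00,  8.05199928e-04, -5.95632993e-02]), 'force': array([ 0.35075092, -0.29792154, -0.51589136]), 'moment': array([0.07657015, 0.03876152, 0.01487506]), 'grip_width': 0.047809056358043146}
[[292.4, 165.0], [265.2, 164.9], [264.7, 201.0], [291.1, 201.0], [206.7, 106.4], [244.0, 106.4], [244.3, 147.9], [208.2, 147.8], [246.9, 212.5], [212.1, 212.5], [229.5, 179.9]]
```

View pics/w1o.png

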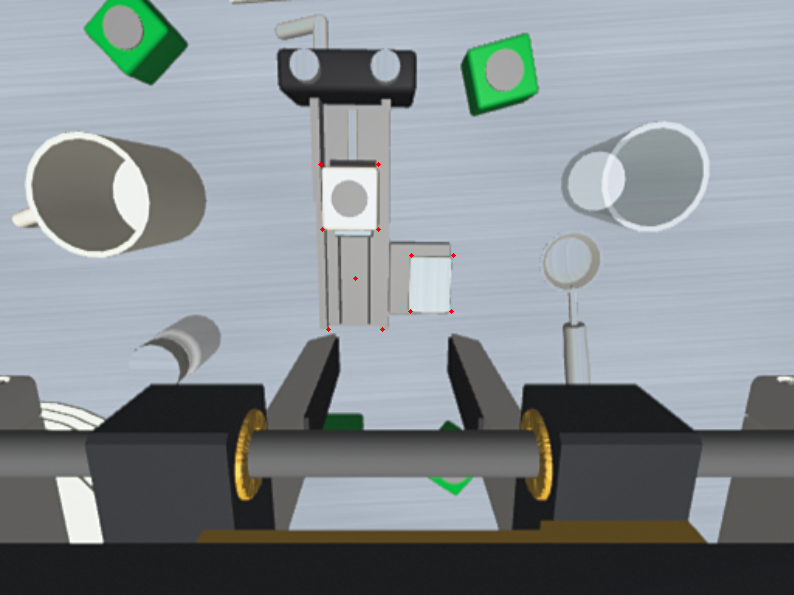

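The overlay nearly matches: the white cartridge is at (350,198) and the key at (430,285). I'll zoom in to refine.

```bash
python3 - <<'E'
import cv2
a=cv2.imread("pics/w1.png")[90:220,195:310]
cv2.imwrite("pics/w1c.png",cv2.resize(a,None,fx=4.5,fy=4.5,interpolation=cv2.INTER_CUBIC))
E
```

```text
(no output)
```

View pics/w1c.png

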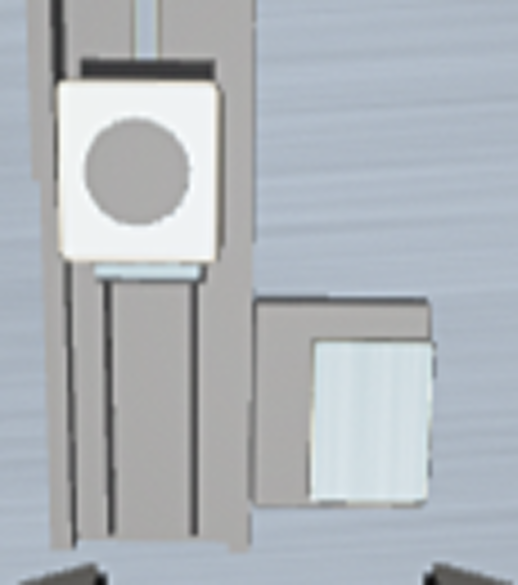

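```bash
python3 - <<'E'
from h import *
from station import get_obs,vision
o=get_obs();i=vision.camera_info("wrist")
P=np.array(KEY+[(57,20,46),(57,-20,46),(13,-20,46),(13,20,46),(-70,28,22),(-70,-28,22)])/1000
px=np.array([(434,341),(315,341),(311,501),(428,503),(59,80),(217,82),(215,263),(61,260),(52,549),(247,549)])/4.5+[195-.4,90-.4]
p,r=fit([(P,px,i["camera_matrix"],*ext(i,o))],[.58,.1,-.06]);print(p,r.round(1).tolist())
for z in(.06,.035):
  c=d2w([[-.03,-.03,z]],p)[0];print(c,move(o,c,p[2]))
E
```

```text
[ 0.58283344  0.10415527 -0.0709087 ] [[0.3, 0.2], [-0.4, -0.1], [-0.3, 0.3], [0.0, 0.1], [-1.4, -1.2], [0.7, -1.2], [1.1, -0.0], [-0.7, 0.2], [-0.2, 0.6], [0.8, 1.1]]
[0.55078335 0.07635613 0.06      ] (array([-4.49072135e-04, -2.05735112e+00,  1.20680137e+02]), array([0.00025611, 0.00012232, 0.01057145]))
[0.55078335 0.07635613 0.035     ] (array([ 2.64280021e-03, -2.06373749e+00,  1.45680136e+02]), array([0.00025611, 0.00012232, 0.01057145]))
```

Emit:
play_rows --moves '[{"claw":0.505,"linear":[0,-2,40],"turn":[0,0,0.007]},{"claw":0.505,"linear":[0,-2,80],"turn":[0,0,0.007]},{"claw":0.505,"linear":[0,-2,120],"turn":[0,0,0.007]},{"claw":0.505,"linear":[0,-2,135],"turn":[0,0,0.007]},{"claw":0.505,"linear":[0,-2,135],"turn":[0,0,0.007]},{"claw":0.505,"linear":[0,-2,135],"turn":[0,0,0.007]}]'

```text
time_s: 2.65
ee_pos: [0.5516, 0.0761, 0.0474]
eef_rot: [-3.141, -0.002, -0.068]
force: [0.1, -1.2, -0.0]
grip_width: 0.0478
```

```bash
python3 - <<'E'
from h import *
from station import get_obs,vision
o=get_obs();im=vision.camera("wrist");print(o["ee_pos"],o["eef_rot"],o["force"],o["grip_width"])
cv2.imwrite("pics/w2.png",cv2.resize(im,None,fx=1.5,fy=1.5))
im=vision.camera("scene");cv2.imwrite("pics/s2.png",cv2.resize(im[180:280,200:330],None,fx=6,fy=6,interpolation=cv2.INTER_CUBIC))
E
```

```text
[0.55164569 0.0761188  0.04741881] [-3.14149339e+00 -2.35272654e-03 -6.77101931e-02] [ 0.14791038 -1.15067912 -0.04471073] 0.04778440027154027
```

View pics/w2.png

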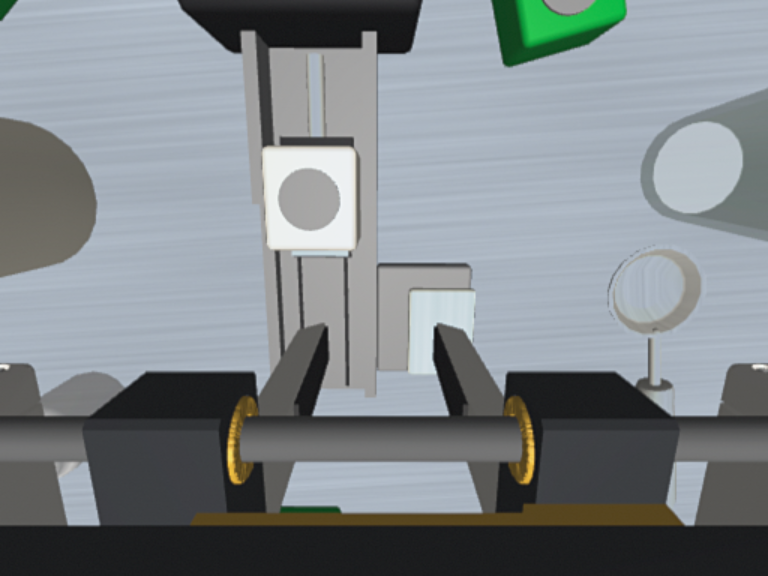

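View pics/s2.png

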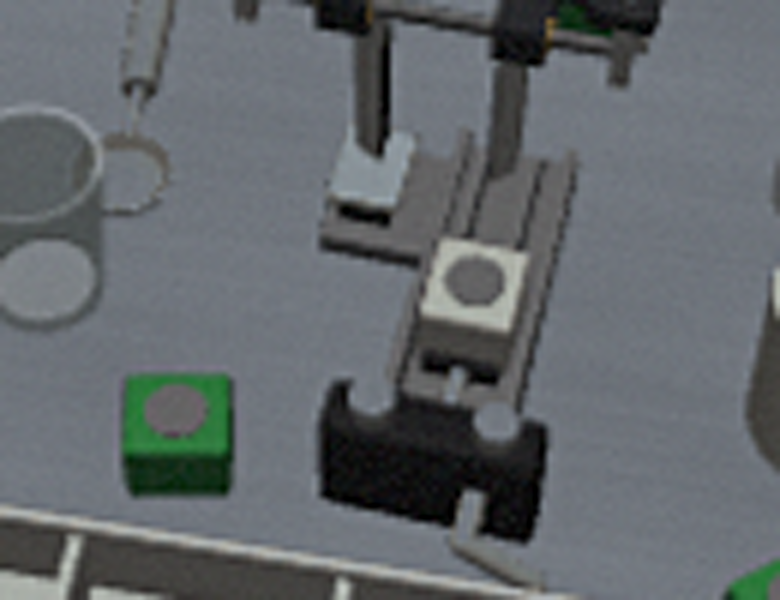

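The fingers line up, one over the key and one over mid-runway. Next is a straight press.

Emit:
play_rows --moves '[{"claw":0.505,"linear":[0,0,12],"turn":[0,0,0]},{"claw":0.505,"linear":[0,0,18],"turn":[0,0,0]},{"claw":0.505,"linear":[0,0,23],"turn":[0,0,0]},{"claw":0.505,"linear":[0,0,27],"turn":[0,0,0]},{"claw":0.505,"linear":[0,0,28],"turn":[0,0,0]},{"claw":0.505,"linear":[0,0,28],"turn":[0,0,0]},{"claw":0.505,"linear":[0,0,28],"turn":[0,0,0]}]'

```text
time_s: 3.62
ee_pos: [0.5516, 0.0763, 0.02]
eef_rot: [3.142, -0.002, -0.067]
force: [-5.5, -0.0, 16.1]
grip_width: 0.0474
```

```bash
cat > look.py <<'E'
import sys
from h import *
from station import get_obs,vision
n=sys.argv[1]
o=get_obs();im=vision.camera("wrist");print(o["time_s"],o["ee_pos"],o["eef_rot"],o["force"],o["moment"],o["grip_width"])
cv2.imwrite(f"pics/w{n}.png",cv2.resize(im,None,fx=1.5,fy=1.5))
im=vision.camera("scene");cv2.imwrite(f"pics/s{n}.png",cv2.resize(im[180:280,200:330],None,fx=6,fy=6,interpolation=cv2.INTER_CUBIC))
E
python3 look.py 3
```

```text
3.625 [0.55164237 0.07633265 0.02000681] [ 3.14154993e+00 -2.32194818e-03 -6.72432430e-02] [-5.49437253e+00 -6.22159814e-03  1.61426488e+01] [-0.39724008  1.23356264 -0.03713737] 0.04742080832331371
```

View pics/w3.png

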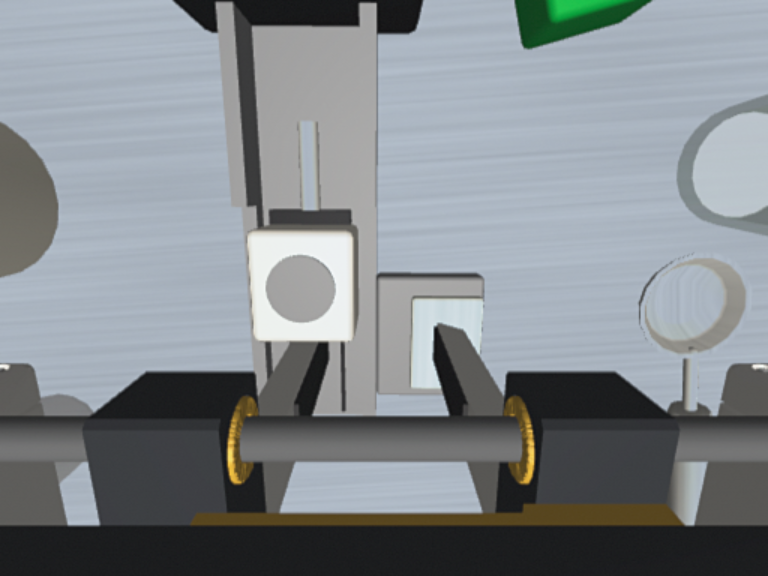

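View pics/s3.png

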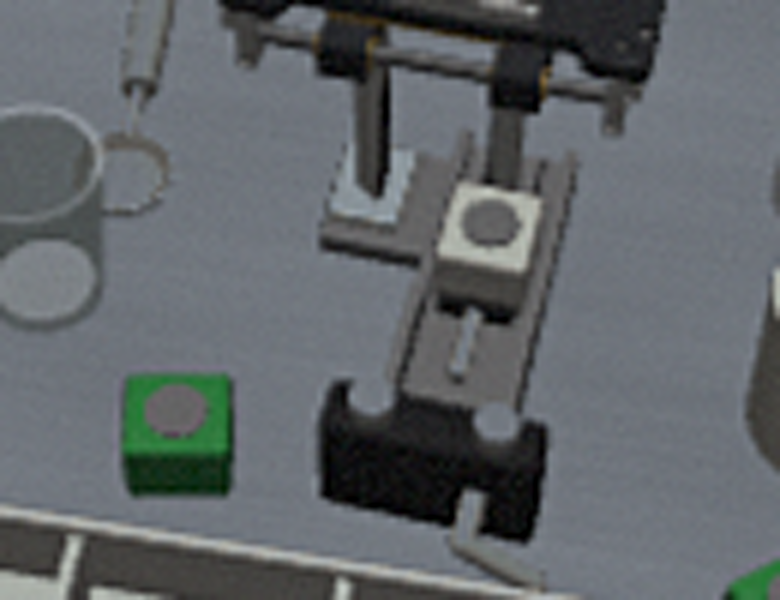

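The cartridge popped and is stopped against the runway finger, and the key is down at 20.0 mm. I'll press slightly more to confirm it is on the hard stop and let things settle.

Emit:
play_rows --moves '[{"claw":0.505,"linear":[0,0,1],"turn":[0,0,0]},{"claw":0.505,"linear":[0,0,1],"turn":[0,0,0]},{"claw":0.505,"linear":[0,0,1],"turn":[0,0,0]},{"claw":0.505,"linear":[0,0,1],"turn":[0,0,0]},{"claw":0.505,"linear":[0,0,1],"turn":[0,0,0]},{"claw":0.505,"linear":[0,0,1],"turn":[0,0,0]}]'

```text
time_s: 4.47
ee_pos: [0.5517, 0.0763, 0.0199]
eef_rot: [3.141, -0.002, -0.067]
force: [-7.4, -0.5, 17.8]
grip_width: 0.0473
```

```bash
python3 look.py 4
```

```text
4.475 [0.55165576 0.07630661 0.01994638] [ 3.14129097e+00 -2.32143741e-03 -6.70189304e-02] [-7.41913641 -0.45041649 17.76153853] [-0.51335606  1.50613743 -0.0434949 ] 0.047347765897286107
```

View pics/w4.png

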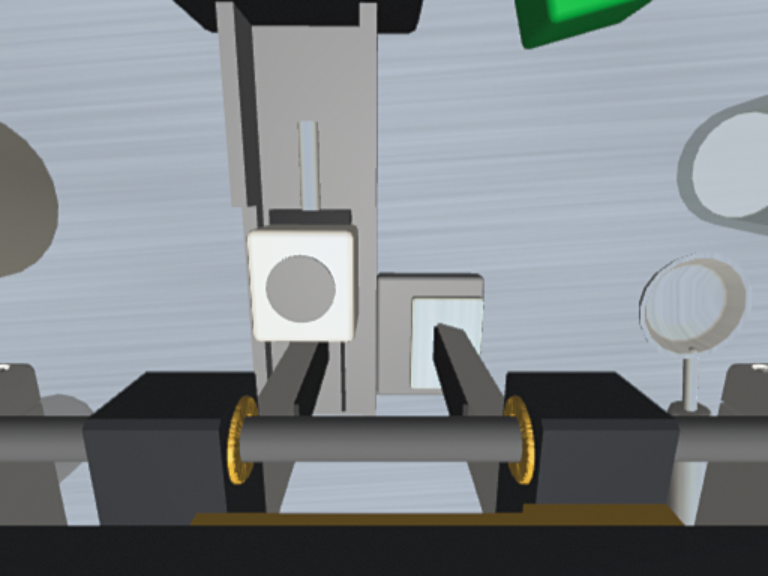

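The key is on its stop: the extra push raised the force to 18 N with no further travel. The cartridge hasn't moved between pictures and lies flat against the finger.

```bash
python3 -c "
from station import hand_in;print(hand_in())"
```

```text
the job is handed in; nothing more can be done
None
```

The job is done and handed in after about 4.5 s. I set the fingers 60 mm apart, pressed the key straight down with one, and the other was already standing in the runway when the cartridge popped out and hit it.

- **Key:** Fully down. The fingertips stand at z = 19.9 mm against the nominal 20 mm, and pushing further raised the force from 16 N to 18 N with almost no travel.
- **Cartridge:** In the last two wrist pictures it lies in the same place, flat on the runway against the finger, still pushed by the spring. The sideways force reads about 7 N, more than the 3.5 N the spring should give. I take the difference to be friction at the key or sensor offset, but did not check.
- **Other things:** In the final wrist picture the mug, tumbler, spoon, salt shaker and nearest green block look undisturbed. I did not take a final top view to check the rest.
- **Dock position:** The two measurements differed by under 1 mm and about 0.01 rad, well within the clearances.

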